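Load a gift tin into the sloped labelling cradle

TASK

Load the cream tin with the teal band into the sloped labelling cradle for its label: lower it gently and flat onto the slope, well up from the corner and square to the two dark wooden fences, and let go so that it slides down into the corner by itself. Then push the orange jaw down the slope until it presses the tin snugly home against both fences, held at about 10 N for a good second (beyond what it takes to slide the jaw) and never over 15 N, and leave it there touching the tin. Do not press the tin hard onto the plate while you hold it, and leave the other goods alone.

Things in the scene. Friction and masses are not known exactly. Their poses are not given: they have to be found in the camera images.
- tin_teal: The tin to load: square cream gift tin with a teal band across its top and sides and a gold seal, 60 x 60 mm, 28 mm tall, about 0.16 kg. It starts flat on the table, one of three tins of that size on the right. Origin at the centre of its underside; x and y square to its sides (band along x), z up. Any side may face either fence.
- deck: Fixed bare aluminium plate, 275 x 140 mm, sloping 26 degrees down towards the robot. Origin on its top face in the locating corner, where the inner faces of the two dark wooden fences meet, 36 mm above the table. x points up the slope, y left across it, z off the plate. It spans x -25 to 250, y +-70 mm. It is slick: a tin let go on it slides down by itself unless a finger still leans on it.
- setdown (a point): Point on the plate's middle line, 98 mm up the slope from deck: a good place for the centre of the tin's underside when it is set down with its sides at 45 degrees to the slope; open fingers (up to 120 mm over their backs) clear fences and jaw there. More than 60 mm up the slope counts as well up from the corner. Axes as deck.
- home (a point): Where the centre of the tin's underside lies when home in the corner: on the plate, 42.4 mm up the slope from deck. Its x and y are normal to the fences (45 degrees from those of deck), z off the plate. The fences run at +45 and -45 degrees up from the corner, from 8 to 75 mm from it, 10 mm thick, 22 mm high: fingers do not fit between them and a seated tin.
- jaw (a joint): Travel of the orange jaw down the slope (-x of deck), 0 to 0.105 m; starts at 0 to 0.015. Its flat black nose (30 mm wide, 3 to 23 mm above the plate) is at x = 175 mm minus this, y = 0, in deck, and meets a seated tin's upper corner near 0.090. Its drag of 2 to 7 N, new each time, is felt while it slides and takes that much of the push; it stays where left. No spring.
- jaw_tab (a point): Middle of the uphill face of the black upright tab on the jaw, to push with shut fingers (or grip): 34 mm uphill of the nose, 45 mm off the plate. The tab is 14 mm along the slope, 24 mm wide, and stands 20 to 60 mm off the plate. The jaw's block below it is 40 mm wide, 21 mm high and ends 40 mm uphill of the nose. Axes as deck.
- tin_orange: Bystander: orange tin, brown band, 60 x 60 x 28 mm, loose. Origin at the centre of its underside, z up.
- tin_yellow: Bystander: yellow tin, black band, 60 x 60 x 28 mm, loose. Origin at the centre of its underside, z up.
- jar: Bystander: amber glass jar with steel lid and teal label, 60 mm diameter, 85 mm tall, loose, far right of the cradle. Origin at the centre of its underside.
- spool: Bystander: teal ribbon spool, 60 mm diameter, 34 mm tall, loose, left of the cradle. Origin at the centre of its underside.
- carton0: Bystander: cream carton with teal band, 80 x 160 x 35 mm, loose, at the far left, the lower of a stack of two. Origin at the centre of its underside.
- carton1: Bystander: the same carton lying on top of carton0.
Mind the look-alikes: they are no part of the job. What is meant by the tin_teal is not green, pink or purple, and is the larger of those in its own colour.

How it is judged:
By the outcome, as a careful person would: the job done as asked, in the order asked, and still so for the second after the job is handed in, with the robot touching nothing.
It also fails if it takes over 70 s, if anything falls off the work surface, if the arm or the gripper's body presses on something with over 40 N, if the wrist force passes 120 N, or if a joint passes its speed limit or range.

ROBOT

A 6-joint arm with a two-finger parallel gripper is mounted at the origin on the work surface. World frame = base frame: x ahead of the robot, y to its left, z up, the work surface at z = 0. Lengths are in m, angles in degrees, forces in N, time in s.
With the tool pointing down it reaches from about 0.325 to 0.85 m from the base axis. Payload 4.4 kg.
Tool frame: the origin (TCP) lies between the finger pads; the fingertips stand 11 mm ahead of it and the grasp point (between the pads) lies 8 mm behind it; z points along the fingers, y is the line along which they close (so a half turn about z gives the same grasp; the last joint's range is limited). The gripper opens to 94 mm and grips with 3 to 60 N. Pads are 16 mm wide; open, the fingers measure 119 mm over their backs; the gripper's body (75 mm by 177 mm) begins 78 mm behind the grasp point.
Start: joints at [62.023, 11.837, 88.321, -0, 79.842, -8.623], TCP at [0.191, 0.543, 0.216] pointing down, gripper open.
Joint ranges: [-156.59, 156.59], [-49.26, 127.26], [12.9, 141.05], [-63.56, 243.56], [4.71, 150.69], [-161.64, 161.64]. Speed limits (degrees/s): [159.86, 159.86, 180, 180, 180, 180].

INTERFACE

Orientations are given as a 3x3 rotation matrix whose columns are the frame's x, y, z axes.
In Python, from workcell import robot gives the robot as it stands.
- The arm moves only by the shell command python3 -m inch 'ROWS' [FORCE]. ROWS is JSON, a list of rows, each an object with "grip": the opening, from 0 (shut) to 1 (fully open); "linear": the shift along the tool's x, y, z in units of 40 mm (1.0 is 40 mm), a list of three; "twist": the turn about the tool's z in units of 5 degrees (1.0 is 5 degrees). A call has 1 to 10 rows; each row shifts and turns the commanded pose from where the row before left it, along the tool's axes as they then stand; what a row does not reach is not made up. A row lasts 1/10 s, in which the tool goes at most 50 mm and 8.59 degrees, less where a joint would pass 70% of its speed; a pose out of reach is approached as far as the arm can. A call is refused whole if a number of a shift passes 1 or a number of a turn 1, either way. A call with a gripper value outside its range is refused whole. The fingers move at their own pace and stop on an object; FORCE is the grip in N (left out, the last holds). Time passes only in rows, so rows that do not move let the fingers close. It gives the time, the measured TCP pose, the force, the opening and the grip force at its end, in the units of the state.
- robot.state(): the state, without advancing time (a new reading comes with each control period).
- robot.read_camera(name): name is "scene" or "top"; returns (picture, depth): 420x560x3 uint8, blue, green, red; 420x560 float32, m along the optical axis (not along the pixel's ray), 0 where there is no reading.
- robot.camera_model(name): a dict with "mtx" (3x3 intrinsics, pixels), "dist" ([k1, k2, p1, p2, k3] as OpenCV has them; the pictures are not rectified), "R" (3x3) and "t" (3): a world point X has camera coordinates R X + t. Camera axes: x right, y down, z forward; pixel columns grow to the right and rows downward; lengths in m; the calibration is good to about 2 mm. A picture is of the moment at which its call begins. camera_model takes no time and is no camera call.
- robot.finish_job(): hands the job in; it is judged then, once.
The state is a dict: "clock": time; "joints": joint angles; "qd": joint speeds; "joint_efforts": joint torques, N m; "ee_pos": TCP position; "eef_rot": TCP orientation; "wrist_force": force on the tool from outside, world axes, zero at the start; "wrist_torque": the same for the moment, N m; "grip_width": finger opening in m; "grasp_force": force on a finger pad.
Only numpy, scipy, OpenCV 4.12 (cv2) and the standard library are available. Lean on these libraries where they do the work, as an engineer would, in place of code of your own. Each camera call takes 0.05 s, during which the arm holds its last target. There are 200 camera calls.

## Working session

There is one attempt and no reset: what is moved stays moved. The work goes in short steps, Python scripts to look and compute and a shell command to move; the robot and the scene stay as the last step left them, time stands still between calls to the robot, and variables do not carry over. Pictures are saved under pics/ and viewed, at most 10 in all, crops included, and the job is handed in when it is done.

```bash
mkdir -p pics; python3 - <<'E'
from workcell import robot
import cv2,numpy as np
s=robot.state();print(s)
for n in("scene","top"):
    p,d=robot.read_camera(n);cv2.imwrite(f"pics/{n}0.png",p);np.savez(f"{n}0.npz",p=p,d=d)
    m=robot.camera_model(n);print(n,{k:np.round(v,4).tolist() for k,v in m.items()})
E
```

```text
{'clock': 0.0, 'joints': array([ 6.20202267e+01,  1.18853316e+01,  8.84036533e+01, -2.85135582e-04,
        7.98418145e+01, -8.62347826e+00]), 'qd': array([ 0.07417466,  0.01182333, -0.03909187,  0.0848979 , -0.02448387,
        0.01108645]), 'joint_efforts': array([-1.16112988e-03, -3.70867610e+01, -2.81420839e+01,  6.96287211e-02,
        3.59243341e-02, -1.80094835e-04]), 'ee_pos': array([0.19022488, 0.54179509, 0.21528956]), 'eef_rot': array([[-9.43475867e-01,  3.31439512e-01, -1.06670886e-03],
       [ 3.31441057e-01,  9.43473769e-01, -2.01833838e-03],
       [ 3.37454743e-04, -2.25780467e-03, -9.99997394e-01]]), 'wrist_force': array([-0.05333162,  0.56950127,  0.39657593]), 'wrist_torque': array([-0.00475949, -0.01293893, -0.0105648 ]), 'grasp_force': 0.0, 'grip_width': 0.09368890490712384}
scene {'mtx': [[421.6109, 0.0, 278.5469], [0.0, 421.6109, 204.2305], [0.0, 0.0, 1.0]], 'dist': [-0.1156, 0.0, 0.0, 0.0, 0.0], 'R': [[-0.2435, 0.9697, -0.018], [0.6544, 0.1506, -0.741], [-0.7159, -0.1922, -0.6713]], 't': [0.1343, -0.2694, 1.6536]}
top {'mtx': [[391.6869, 0.0, 276.225], [0.0, 391.6869, 208.519], [0.0, 0.0, 1.0]], 'dist': [0.0085, 0.0, 0.0, 0.0, 0.0], 'R': [[0.0261, -0.9996, -0.0146], [-0.9844, -0.0232, -0.1742], [0.1738, 0.0189, -0.9846]], 't': [-0.0215, 0.5957, 0.8773]}
```

View pics/scene0.png

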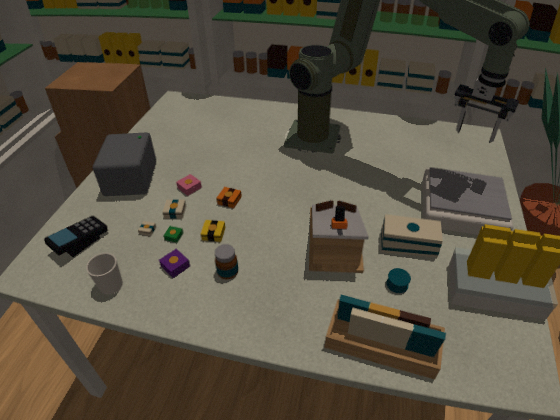

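View pics/top0.png

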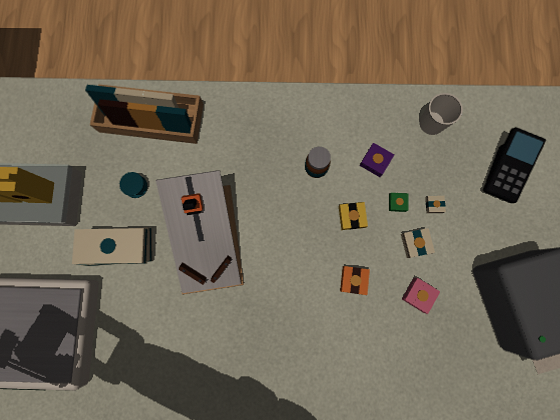

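Candidates in the top view: 
- cream and teal-band tin at (418,243), about 28 px, so 60 mm
- small cream and teal look-alike at (436,204)
- green tin (399,202), purple (377,158), pink (421,295)
- orange (355,280) and yellow (353,216) bystanders
- cream carton (108,246)

I choose (418,243).

```bash
cat > h.py <<'E'
import cv2,numpy as np
from workcell import robot
np.set_printoptions(precision=4,suppress=True)
def cloud(n,d):
    m=robot.camera_model(n);K,D,R,t=[np.array(m[k],float) for k in("mtx","dist","R","t")]
    v,u=np.mgrid[:420,:560];r=cv2.undistortPoints(np.stack([u,v],-1).reshape(-1,1,2).astype(float),K,D).reshape(420,560,2)
    r=np.dstack([r,np.ones((420,560))]);return (r*d[...,None]-t)@R   # R^T(X-t)
def rays(n,uv,pn,pd):   # intersect with plane pn.X=pd
    m=robot.camera_model(n);K,D,R,t=[np.array(m[k],float) for k in("mtx","dist","R","t")]
    r=cv2.undistortPoints(np.array(uv,float).reshape(-1,1,2),K,D).reshape(-1,2);r=np.c_[r,np.ones(len(r))]@R
    c=-R.T@t;return c+r*((pd-pn@c)/(r@pn))[:,None]
E
cat > m.py <<'E'
from h import *
f=np.load("top0.npz");p,d=f["p"],f["d"];W=cloud("top",d);hsv=cv2.cvtColor(p,cv2.COLOR_BGR2HSV)
print("table z",np.median(W[300:330,250:330,2]))
# tin
z=W[...,2];print("tin z",np.median(z[236:250,410:426]))
m=np.zeros((420,560),np.uint8);m[225:262,396:440]=1
tm=(m>0)&(z>0.018)&(z<0.04)
P=rays("top",np.argwhere(tm)[:,::-1],np.array([0,0,1.]),0.028)[:,:2]
r=cv2.minAreaRect((P*1000).astype(np.float32));print("tin rect",r)
tl=tm&(hsv[...,0]>80)&(hsv[...,0]<110)&(hsv[...,1]>110);Q=rays("top",np.argwhere(tl)[:,::-1],np.array([0,0,1.]),0.028)[:,:2]
Qc=Q-Q.mean(0);_,_,V=np.linalg.svd(Qc);print("teal n",len(Q),"mean",Q.mean(0),"dir deg",np.degrees(np.arctan2(V[0,1],V[0,0])))
# deck
reg=np.zeros((420,560),bool);reg[165:300,150:250]=1
A=W[195:260,205:222].reshape(-1,3);A=A[A[:,2]>.03]
for i in range(5):
    c=A.mean(0);n=np.linalg.svd(A-c)[2][2];n*=np.sign(n[2]);B=W[reg];A=B[abs((B-c)@n)<.003]
print("plane n",n,"tilt",np.degrees(np.arccos(n[2])),len(A))
pm=(reg&(abs((W-c)@n)<.004)).astype(np.uint8);pm=cv2.morphologyEx(pm,cv2.MORPH_CLOSE,np.ones((25,25)))
cn=max(cv2.findContours(pm,cv2.RETR_EXTERNAL,cv2.CHAIN_APPROX_NONE)[0],key=cv2.contourArea)
Pw=rays("top",cn.reshape(-1,2),n,n@c)
x=-np.array([n[0],n[1],0]);x=x/np.linalg.norm(x);az=np.arctan2(x[1],x[0]);ux=np.cos(np.radians(26))*x+[0,0,np.sin(np.radians(26))]
uy=np.array([-x[1],x[0],0]);C=np.c_[(Pw-c)@ux,(Pw-c)@uy]*1000
rr=cv2.minAreaRect(C.astype(np.float32));print("deck rect",rr,"az from normal",np.degrees(az))
b=cv2.boxPoints(rr)/1000;bw=c+b[:,:1]*ux+b[:,1:]*uy;print("corners world\n",bw)
e=sorted(bw.tolist(),key=lambda q:q[2]);lo=(np.array(e[0])+e[1])/2;hi=(np.array(e[2])+e[3])/2
dx=(hi-lo)/np.linalg.norm(hi-lo);print("dir",dx,"len",np.linalg.norm(hi-lo),"az",np.degrees(np.arctan2(dx[1],dx[0])));print("corner",lo+.025*dx)
cr=p[150:310,140:460];cv2.imwrite("pics/crop0.png",cv2.resize(p[190:290,360:460],None,fx=5,fy=5,interpolation=2))
E
python3 m.py
```

```text
table z -0.0004718733698807074
tin z 0.028176833734958714
tin rect ((526.4581909179688, -347.2872314453125), (59.584693908691406, 62.99740982055664), 12.73405647277832)
teal n 110 mean [ 0.5264 -0.3486] dir deg -167.39668270835278
plane n [-0.0573  0.9823  0.1786] tilt 79.71282673597014 398
deck rect ((-343.0420837402344, 86.94677734375), (441.90606689453125, 1000.6543579101562), 63.44812774658203) az from normal -86.66276958472993
corners world
 [[ 0.596   0.9403 -0.3118]
 [ 0.1963  0.1111  0.0806]
 [ 0.6013 -0.0431  0.1672]
 [ 1.001   0.7861 -0.2252]]
dir [-0.3994 -0.8287  0.3921] len 1.0006544044907666 az -115.73600135930815
corner [ 0.7885  0.8425 -0.2587]
```

View pics/crop0.png

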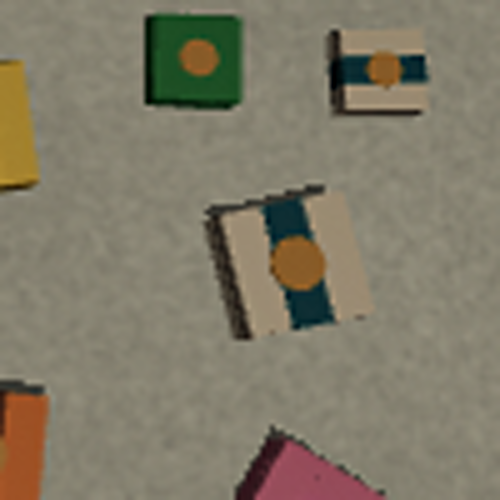

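The crop shows the large cream tin with its teal band and gold seal at crop (297,262), which is pixel (419,242), with its band at about 12.7°. The small look-alike is at crop (383,70). The deck fit failed, so I'm fixing its seed.

```bash
cat > m2.py <<'E'
from h import *
f=np.load("top0.npz");p,d=f["p"],f["d"];W=cloud("top",d);hsv=cv2.cvtColor(p,cv2.COLOR_BGR2HSV);z=W[...,2]
print("z grid\n",z[170:300:12,150:250:8])
tm=np.zeros(z.shape,bool);tm[225:262,396:440]=1
r=None
T=tm&(z>.0255)&(z<.032);P=rays("top",np.argwhere(T)[:,::-1],np.array([0,0,1.]),0.028)[:,:2]
print("tin top rect",cv2.minAreaRect((P*1000).astype(np.float32)))
g=tm&(hsv[...,0]>8)&(hsv[...,0]<25)&(hsv[...,1]>140);print("seal",g.sum(),rays("top",np.argwhere(g)[:,::-1],np.array([0,0,1.]),.028).mean(0))
s=np.load("scene0.npz");Ws=cloud("scene",s["d"]);print("scene tin top z",Ws[205:209,172:177,2].ravel()[:6])
# deck: slope-plane consensus with tilt constraint
reg=np.zeros(z.shape,bool);reg[165:300,150:250]=1
B=W[reg&(d>0)&(z>.02)];rng=np.random.default_rng(0);best=0
for _ in range(2000):
    q=B[rng.choice(len(B),3,False)];n=np.cross(q[1]-q[0],q[2]-q[0]);l=np.linalg.norm(n)
    if l<1e-4: continue
    n/=l;n*=np.sign(n[2])
    if abs(np.degrees(np.arccos(n[2]))-26)>4: continue
    k=(abs((B-q[0])@n)<.003)
    if k.sum()>best: best=k.sum();A=B[k]
c=A.mean(0);n=np.linalg.svd(A-c,full_matrices=False)[2][2];n*=np.sign(n[2])
print("n",n,"tilt",np.degrees(np.arccos(n[2])),best,"az",np.degrees(np.arctan2(-n[1],-n[0])))
pm=(reg&(abs((W-c)@n)<.004)).astype(np.uint8);pm=cv2.morphologyEx(pm,cv2.MORPH_OPEN,np.ones((3,3)))
pts=np.argwhere(pm)[:,::-1];Pw=rays("top",pts,n,n@c)
x=-np.array([n[0],n[1],0]);x/=np.linalg.norm(x);ux=np.cross([-x[1],x[0],0],n);uy=np.array([-x[1],x[0],0])
C=np.c_[(Pw-c)@ux,(Pw-c)@uy]*1000
rr=cv2.minAreaRect(C.astype(np.float32));print("deck rect",rr)
b=cv2.boxPoints(rr)/1000;bw=c+b[:,:1]*ux+b[:,1:]*uy
e=sorted(bw.tolist(),key=lambda q:q[2]);lo=(np.array(e[0])+e[1])/2;hi=(np.array(e[2])+e[3])/2
dx=(hi-lo)/np.linalg.norm(hi-lo);print("dir",dx,"az",np.degrees(np.arctan2(dx[1],dx[0])));O=lo+.025*dx;print("corner",O,"lo z",lo[2],"hi z",hi[2])
# jaw: orange/ black pixels
o=reg&(hsv[...,0]<14)&(hsv[...,1]>170)&(hsv[...,2]>90)
Q=(W[o]-O);nn=n;dy=np.cross(n,dx);print("orange n",o.sum(),"deck x,y,z range",[np.percentile(Q@a,[3,50,97]) for a in(dx,dy,nn)])
h=reg&((W-c)@n>.012)&((W-c)@n<.075);Q=W[h]-O;k=(Q@dx<.11);F=np.c_[Q@dx,Q@dy,Q@nn][k]
for sg in(1,-1):
    G=F[(F[:,1]*sg>.006)];G=G[abs(G[:,2]-.022)<.004];v=np.linalg.svd(G[:,:2]-G[:,:2].mean(0),full_matrices=False)[2][0];print("fence",sg,len(G),G.mean(0),np.degrees(np.arctan2(v[1],v[0]))%180)
J=np.c_[Q@dx,Q@dy,Q@nn][~k];print("tab",[np.percentile(J[J[:,2]>.05][:,i],[3,50,97]) for i in range(3)])
E
python3 m2.py
```

```text
z grid
 [[-0.0014  0.0006 -0.0004  0.0016 -0.0019 -0.0003 -0.0001  0.0019  0.0009
  -0.0015  0.0004 -0.0034 -0.0022]
 [-0.0003  0.144   0.1414  0.1395  0.1385  0.1398  0.1378  0.1363  0.1366
   0.0001 -0.0021 -0.001  -0.0003]
 [-0.0026  0.0011  0.1291  0.1281  0.1317  0.1285  0.1407  0.1247  0.122
   0.1199  0.011  -0.0021 -0.0003]
 [-0.0006  0.0005  0.1167  0.1185  0.1157  0.1756  0.1341  0.1093  0.1103
   0.1103  0.0106  0.0015 -0.0016]
 [-0.0039  0.002   0.1073  0.1049  0.1059  0.1048  0.1043  0.0976  0.1002
   0.0989  0.0117 -0.0011 -0.0009]
 [ 0.0171 -0.0014  0.0005  0.0931  0.0916  0.0927  0.0898  0.087   0.088
   0.0853  0.0852  0.0028  0.003 ]
 [ 0.0226  0.0009 -0.0022  0.082   0.0752  0.0778  0.0805  0.0741  0.0778
   0.0747  0.0733  0.0056 -0.0013]
 [ 0.0222 -0.0018 -0.0007  0.069   0.0659  0.0668  0.0643  0.0644  0.0594
   0.0619  0.0593  0.0116  0.0006]
 [-0.0029 -0.0015 -0.0057  0.0006  0.0762  0.0527  0.0506  0.0512  0.0488
   0.0698  0.0465  0.0118  0.0025]
 [ 0.0015  0.0016 -0.0021  0.0015  0.0412  0.0389  0.0624  0.0441  0.0605
   0.0314  0.0311  0.0316 -0.0021]
 [ 0
[... 288 characters left out ...]
027  0.0299 0.0264 0.0251]
n [-0.4324 -0.0772  0.8984] tilt 26.05717055657319 6130 az 10.116393083433051
deck rect ((-7.9430694580078125, 0.5303115844726562), (275.6260070800781, 140.4355926513672), 0.1450771987438202)
dir [0.8839 0.1603 0.4393] az 10.277885346398303
corner [0.4279 0.1458 0.0354] lo z 0.024424123842270273 hi z 0.14549735111599676
orange n 137 deck x,y,z range [array([0.174 , 0.1971, 0.208 ]), array([-0.0187, -0.0051,  0.0179]), array([0.0181, 0.0208, 0.0235])]
fence 1 143 [0.0267 0.0328 0.0219] 44.757041197235395
fence -1 127 [ 0.0266 -0.0329  0.022 ] 135.24938824892544
tab [array([0.1897, 0.1965, 0.2023]), array([-0.0112, -0.0005,  0.0107]), array([0.0525, 0.059 , 0.0618])]
```

The cradle checks out: tilt 26.06°, plate 275.6 x 140.4 mm, fences at ±45°. The corner is at (0.428, 0.146, 0.036) with azimuth 10.2°, the jaw is at q≈0.006 and the tab's uphill face is at x≈0.203. The tin's centre is (0.5268, −0.3486), its top is 28 mm high and its yaw is 12.7°. I now move towards it, turning the fingers on the way.

```bash
python3 -m inch '[{"grip":1,"linear":[-0.8,-0.5,-0.2],"twist":0},{"grip":1,"linear":[-0.8,-0.5,-0.2],"twist":0},{"grip":1,"linear":[-0.8,-0.5,-0.2],"twist":0},{"grip":1,"linear":[-0.8,-0.5,-0.2],"twist":0},{"grip":1,"linear":[-0.8,-0.5,0],"twist":0},{"grip":1,"linear":[-0.8,-0.5,0],"twist":0},{"grip":1,"linear":[-0.8,-0.5,0],"twist":0},{"grip":1,"linear":[-0.8,-0.5,0],"twist":0},{"grip":1,"linear":[-0.8,-0.5,0],"twist":0},{"grip":1,"linear":[-0.8,-0.5,0],"twist":0}]'; python3 -c "
from workcell import robot;s=robot.state();print(s['eef_rot'],s['joints'])"
```

```text
clock: 1.1
ee_pos: [0.4266, 0.2463, 0.248]
eef_rot: [[-0.943, 0.331, -0.001], [0.331, 0.943, -0.0], [0.001, -0.0, -1.0]]
wrist_force: [0.1, 1.0, -0.3]
grip_width: 0.0942
grasp_force: 0.0
[[-9.43477724e-01  3.31435246e-01 -6.79519393e-04]
 [ 3.31435421e-01  9.43477894e-01 -1.59372730e-04]
 [ 5.88289786e-04 -3.75581416e-04 -9.99999756e-01]] [ 1.99204462e+01  2.91201529e-01  9.72485853e+01  4.72062547e-03
  8.24999285e+01 -5.07242516e+01]
```

```bash
python3 -m inch '[{"grip":1,"linear":[-1,-0.3,0],"twist":0},{"grip":1,"linear":[-1,-0.3,0],"twist":0},{"grip":1,"linear":[-1,-0.3,0],"twist":0},{"grip":1,"linear":[-1,-0.3,0],"twist":0},{"grip":1,"linear":[-1,-0.3,0],"twist":0},{"grip":1,"linear":[-1,-0.3,0],"twist":0},{"grip":1,"linear":[-1,-0.3,0],"twist":0},{"grip":1,"linear":[-1,-0.3,0],"twist":0},{"grip":1,"linear":[-1,-0.3,0],"twist":0},{"grip":1,"linear":[-1,-0.3,0],"twist":0}]'; python3 -m inch '[{"grip":1,"linear":[-1,0.3,0],"twist":0},{"grip":1,"linear":[-1,0.3,0],"twist":0},{"grip":1,"linear":[-1,0.3,0],"twist":0},{"grip":1,"linear":[-1,0.3,0],"twist":0}]'; python3 -c "
from workcell import robot;s=robot.state();print(s['joints'])"
```

```text
clock: 2.1
ee_pos: [0.7646, 0.0009, 0.2474]
eef_rot: [[-0.943, 0.332, -0.002], [0.332, 0.943, 0.0], [0.002, -0.0, -1.0]]
wrist_force: [0.8, 1.2, -0.4]
grip_width: 0.0944
grasp_force: 0.0
clock: 2.5
ee_pos: [0.9073, -0.0058, 0.2401]
eef_rot: [[-0.943, 0.332, 0.015], [0.332, 0.943, 0.0], [-0.015, 0.005, -1.0]]
wrist_force: [57.6, -1.6, 20.3]
grip_width: 0.094
grasp_force: 0.0
[ -5.85490783  59.77741985  12.87764112   0.11190487 106.46345393
 -76.44713054]
```

```bash
python3 -m inch '[{"grip":1,"linear":[0,0,0],"twist":0},{"grip":1,"linear":[0,0,0],"twist":0}]'; python3 -c "
from workcell import robot;s=robot.state();print(s['joints'],s['eef_rot'][:,2])"
```

```text
clock: 2.7
ee_pos: [0.9058, -0.0055, 0.2385]
eef_rot: [[-0.943, 0.331, 0.011], [0.332, 0.943, 0.0], [-0.01, 0.004, -1.0]]
wrist_force: [0.7, 0.1, 0.7]
grip_width: 0.0939
grasp_force: 0.0
[-5.84008084e+00  5.97562128e+01  1.30934703e+01  9.17655321e-02
  1.06549674e+02 -7.64527105e+01] [ 1.05844450e-02  4.60660328e-04 -9.99943877e-01]
```

```bash
python3 -m inch '[{"grip":1,"linear":[-0.9,0.3,0],"twist":0},{"grip":1,"linear":[-0.9,0.3,0],"twist":0},{"grip":1,"linear":[0,0,0],"twist":0}]'; python3 -c "
from workcell import robot;s=robot.state();print(s['joints'],s['eef_rot'][:,2])"
```

```text
clock: 3.0
ee_pos: [0.9285, -0.0062, 0.2319]
eef_rot: [[-0.941, 0.33, 0.071], [0.331, 0.944, -0.001], [-0.067, 0.023, -0.997]]
wrist_force: [-0.1, 0.1, -0.4]
grip_width: 0.094
grasp_force: 0.0
[ -5.84024345  60.33277182  12.90078985   0.37040671 102.70236154
 -76.40200781] [ 7.11400674e-02 -9.37176668e-04 -9.97465895e-01]
```

```bash
python3 -m inch '[{"grip":1,"linear":[0.5,-0.2,-0.1],"twist":0},{"grip":1,"linear":[0.9,-0.3,-0.1],"twist":0},{"grip":1,"linear":[0.95,-0.35,-0.1],"twist":0},{"grip":1,"linear":[0.95,-0.35,-0.1],"twist":0},{"grip":1,"linear":[0.95,-0.35,-0.1],"twist":0},{"grip":1,"linear":[0.95,-0.35,-0.1],"twist":0},{"grip":1,"linear":[0.95,-0.35,-0.1],"twist":0},{"grip":1,"linear":[0.95,-0.35,-0.1],"twist":0},{"grip":1,"linear":[0.95,-0.35,-0.1],"twist":0},{"grip":1,"linear":[0.95,-0.35,-0.1],"twist":0}]'; python3 -c "
from workcell import robot;s=robot.state();print(s['joints'],s['eef_rot'][:,2])"
```

```text
clock: 4.0
ee_pos: [0.5433, -0.0118, 0.2477]
eef_rot: [[-0.941, 0.33, 0.075], [0.331, 0.944, -0.002], [-0.071, 0.023, -0.997]]
wrist_force: [0.8, -0.9, -0.0]
grip_width: 0.0938
grasp_force: 0.0
[-10.79472102   3.60102148  93.98018038   0.6958174   78.17365453
 -81.57966681] [ 0.07494961 -0.0021899  -0.99718492]
```

The tilt gained by pressing against the reach limit is kept afterwards, which is how I can get the tool square to the slope. I'll undo this test tilt at the inner reach limit before grasping.

```bash
python3 -m inch '[{"grip":1,"linear":[0.95,-0.35,-0.1],"twist":0},{"grip":1,"linear":[0.95,-0.35,-0.1],"twist":0},{"grip":1,"linear":[0.95,-0.35,-0.1],"twist":0},{"grip":1,"linear":[0.95,-0.35,-0.1],"twist":0},{"grip":1,"linear":[0.95,-0.35,-0.1],"twist":0},{"grip":1,"linear":[0.5,-0.2,0],"twist":0},{"grip":1,"linear":[0.5,-0.2,0],"twist":0},{"grip":1,"linear":[0,0,0],"twist":0}]'; python3 -c "
from workcell import robot;s=robot.state();print(s['joints'],s['eef_rot'][:,2])"
```

```text
clock: 4.8
ee_pos: [0.2969, -0.017, 0.2497]
eef_rot: [[-0.94, 0.332, 0.075], [0.332, 0.943, -0.004], [-0.072, 0.021, -0.997]]
wrist_force: [-0.6, -0.7, -0.7]
grip_width: 0.0939
grasp_force: 0.0
[-21.72508009 -32.15791308 121.48742462   1.37107232  86.58593403
 -92.34678754] [ 0.07500724 -0.00417581 -0.99717425]
```

```bash
python3 -m inch '[{"grip":1,"linear":[0.5,-0.2,0],"twist":0},{"grip":1,"linear":[0.5,-0.2,0],"twist":0},{"grip":1,"linear":[0.5,-0.2,0],"twist":0},{"grip":1,"linear":[0.5,-0.2,0],"twist":0},{"grip":1,"linear":[0.5,-0.2,0],"twist":0},{"grip":1,"linear":[0,0,0],"twist":0}]'; python3 -c "
from workcell import robot;s=robot.state();print(s['joints'],s['eef_rot'][:,2])"
```

```text
clock: 5.4
ee_pos: [0.2028, -0.0236, 0.2407]
eef_rot: [[-0.941, 0.333, 0.058], [0.333, 0.943, -0.001], [-0.055, 0.018, -0.998]]
wrist_force: [1.0, 0.1, -0.2]
grip_width: 0.094
grasp_force: 0.0
[ -34.9565798   -49.24123934  129.56638922    1.86420848   96.88579523
 -105.22293312] [ 0.05831214 -0.0013593  -0.99829747]
```

```bash
python3 -m inch '[{"grip":1,"linear":[0.7,-0.2,-0.4],"twist":0},{"grip":1,"linear":[0.7,-0.2,-0.4],"twist":0},{"grip":1,"linear":[0,0,0],"twist":0}]'; python3 -c "
from workcell import robot;s=robot.state();print(s['joints'],s['eef_rot'][:,2])"
```

```text
clock: 5.7
ee_pos: [0.1894, -0.027, 0.2729]
eef_rot: [[-0.943, 0.331, 0.021], [0.331, 0.944, 0.002], [-0.019, 0.009, -1.0]]
wrist_force: [0.4, 0.2, 1.6]
grip_width: 0.0939
grasp_force: 0.0
[ -36.49014772  -49.24807543  125.88284763    0.83818687  102.46870413
 -106.95858833] [ 0.02105407  0.00219295 -0.99977593]
```

```bash
python3 -m inch '[{"grip":1,"linear":[0.7,-0.2,-0.4],"twist":0},{"grip":1,"linear":[0,0,0],"twist":0}]'; python3 -c "
from workcell import robot;s=robot.state();print(s['joints'],s['eef_rot'][:,2])"
```

```text
clock: 5.9
ee_pos: [0.181, -0.0286, 0.2884]
eef_rot: [[-0.944, 0.331, -0.0], [0.331, 0.944, 0.007], [0.003, 0.006, -1.0]]
wrist_force: [-0.3, 0.3, -0.2]
grip_width: 0.0943
grasp_force: 0.0
[ -37.68375179  -49.23628286  124.11936736    0.31722322  105.37346901
 -108.25905909] [-2.83268258e-04  6.96441457e-03 -9.99975708e-01]
```

```bash
python3 -m inch '[{"grip":1,"linear":[-0.9,-0.4,0.4],"twist":0},{"grip":1,"linear":[-0.95,-0.4,0.4],"twist":0},{"grip":1,"linear":[-0.95,-0.4,0.4],"twist":0},{"grip":1,"linear":[-0.95,-0.4,0.4],"twist":0},{"grip":1,"linear":[-0.95,-0.4,0.4],"twist":0},{"grip":1,"linear":[-0.95,-0.4,0.4],"twist":0},{"grip":1,"linear":[-0.95,-0.4,0.4],"twist":0},{"grip":1,"linear":[-0.95,-0.4,0.4],"twist":0},{"grip":1,"linear":[-0.95,-0.4,0.4],"twist":0},{"grip":1,"linear":[-0.95,-0.4,0.4],"twist":0}]' >/dev/null; python3 -m inch '[{"grip":1,"linear":[0,0,0],"twist":1},{"grip":1,"linear":[0,0,0],"twist":1},{"grip":1,"linear":[0,0,0],"twist":1},{"grip":1,"linear":[0,0,0],"twist":1},{"grip":1,"linear":[0,0,0],"twist":1},{"grip":1,"linear":[0,0,0],"twist":1},{"grip":1,"linear":[0,0,0],"twist":1},{"grip":1,"linear":[0,0,0],"twist":1},{"grip":1,"linear":[0,0,0],"twist":1},{"grip":1,"linear":[0,0,0],"twist":1}]'; python3 -m inch '[{"grip":1,"linear":[0,0,0],"twist":1},{"grip":1,"linear":[0,0,0],"twist":0.6},{"grip":1,"linear":[0,0,0],"twist":0}]'
cat > go.py <<'E'
# shift from the measured TCP to a world target in tool units; yaw of tool y
import sys;from h import *
s=robot.state();R=np.array(s["eef_rot"]);t=np.array([float(a) for a in sys.argv[1:4]])
print("units",R.T@(t-s["ee_pos"])/.04,"yaw y",np.degrees(np.arctan2(R[1,1],R[0,1])),"z",R[:,2])
E
python3 go.py 0.5268 -0.3486 0.016
```

```text
clock: 7.9
ee_pos: [0.4833, -0.3015, 0.1212]
eef_rot: [[-0.35, 0.937, -0.004], [0.937, 0.35, 0.01], [0.011, -0.0, -1.0]]
wrist_force: [-0.0, 0.5, -0.3]
grip_width: 0.0942
grasp_force: 0.0
clock: 8.2
ee_pos: [0.4831, -0.3016, 0.1213]
eef_rot: [[-0.22, 0.976, -0.004], [0.976, 0.22, 0.01], [0.011, -0.002, -1.0]]
wrist_force: [-0.4, 0.2, -0.9]
grip_width: 0.0942
grasp_force: 0.0
units [-1.4156  0.8128  2.6141] yaw y 12.683628933380481 z [-0.0044  0.0104 -0.9999]
```

```bash
python3 -m inch '[{"grip":1,"linear":[-0.7,0.4,0],"twist":0},{"grip":1,"linear":[-0.7,0.4,0.6],"twist":0},{"grip":1,"linear":[0,0,0.8],"twist":0},{"grip":1,"linear":[0,0,0.5],"twist":0},{"grip":1,"linear":[0,0,0],"twist":0}]'; python3 go.py 0.5268 -0.3486 0.016
```

```text
clock: 8.7
ee_pos: [0.5234, -0.3465, 0.0406]
eef_rot: [[-0.22, 0.975, -0.011], [0.975, 0.22, 0.016], [0.018, -0.007, -1.0]]
wrist_force: [0.2, 0.7, -0.4]
grip_width: 0.094
grasp_force: 0.0
units [-0.0804  0.0759  0.6141] yaw y 12.72477554731436 z [-0.0109  0.0158 -0.9998]
```

```bash
python3 -m inch '[{"grip":1,"linear":[-0.1,0.1,0.3],"twist":0},{"grip":1,"linear":[0,0,0.3],"twist":0},{"grip":1,"linear":[0,0,0],"twist":0},{"grip":0.6,"linear":[0,0,0],"twist":0},{"grip":0.6,"linear":[0,0,0],"twist":0},{"grip":0.5,"linear":[0,0,0],"twist":0},{"grip":0.5,"linear":[0,0,0],"twist":0},{"grip":0.5,"linear":[0,0,0],"twist":0}]' 20; python3 go.py 0.5268 -0.3486 0.016
```

```text
clock: 9.5
ee_pos: [0.5304, -0.3522, 0.0217]
eef_rot: [[-0.219, 0.976, -0.005], [0.976, 0.219, 0.01], [0.011, -0.002, -1.0]]
wrist_force: [0.2, 1.3, 1.4]
grip_width: 0.0597
grasp_force: 20.0
units [ 0.1063 -0.0674  0.1437] yaw y 12.664928673027463 z [-0.0047  0.0098 -0.9999]
```

```bash
python3 -m inch '[{"grip":0.5,"linear":[0,0,-0.3],"twist":0},{"grip":0.5,"linear":[0,0,-0.8],"twist":0},{"grip":0.5,"linear":[0,0,-0.9],"twist":0},{"grip":0.5,"linear":[0,0,-0.9],"twist":0},{"grip":0.5,"linear":[0,0,0],"twist":0}]' 25; python3 - <<'E'
from h import *
s=robot.state();print(s["ee_pos"],s["grip_width"],s["grasp_force"])
W=cloud("top",np.load("top0.npz")["d"]);m=(W[...,2]>.03)&(W[...,0]>.66)
print(W[m].max(0),W[m].min(0));k=m&(W[...,1]>.0);print(W[k][::60])
E
```

```text
clock: 10.0
ee_pos: [0.5346, -0.3564, 0.145]
eef_rot: [[-0.219, 0.976, 0.005], [0.976, 0.219, 0.001], [0.0, 0.005, -1.0]]
wrist_force: [1.1, -1.4, 0.1]
grip_width: 0.06
grasp_force: 25.0
[ 0.5346 -0.3564  0.145 ] 0.0599504987727251 24.99739944934845
[0.9056 0.6561 0.1428] [ 0.66   -0.6444  0.03  ]
[[0.9056 0.4525 0.0505]
 [0.8649 0.4207 0.1148]
 [0.8634 0.3733 0.1147]
 [0.8612 0.3469 0.1153]
 [0.8582 0.3439 0.1163]
 [0.857  0.3616 0.113 ]
 [0.8523 0.3977 0.1158]
 [0.8883 0.279  0.0488]
 [0.8523 0.3135 0.1144]
 [0.8487 0.3865 0.1136]
 [0.8517 0.2456 0.1132]
 [0.8458 0.3381 0.1163]
 [0.8808 0.2149 0.0504]
 [0.844  0.3099 0.1161]
 [0.8515 0.4406 0.09  ]
 [0.8417 0.286  0.1168]
 [0.85   0.4143 0.0889]
 [0.8398 0.2578 0.1166]
 [0.8451 0.3822 0.0951]
 [0.878  0.2471 0.0325]
 [0.8427 0.343  0.0966]
 [0.8476 0.4392 0.0766]
 [0.8384 0.2832 0.1028]
 [0.8311 0.351  0.1099]
 [0.8263 0.4156 0.112 ]
 [0.8366 0.2804 0.0961]
 [0.8272 0.342  0.1081]
 [0.8211 0.41   0.1127]
 [0.8344 0.2773 0.09  ]
 [0.8215 0.3384 0.1098]
 [0.8202 0.4166 0.1034]
 [0.8199 0.2721 0.1109]
 [0.8156 0.3466 0.1115]
 [0.8389 
[... 587 characters left out ...]
02]
 [0.8007 0.2831 0.0548]
 [0.7981 0.4023 0.0485]
 [0.7959 0.2312 0.063 ]
 [0.802  0.3371 0.0358]
 [0.7959 0.4494 0.0383]
 [0.7982 0.2769 0.0417]
 [0.7901 0.3759 0.0502]
 [0.7937 0.2045 0.0503]
 [0.7952 0.2681 0.0366]
 [0.7869 0.3189 0.0483]
 [0.785  0.3322 0.0457]
 [0.784  0.3208 0.0422]
 [0.7807 0.2894 0.0457]
 [0.7781 0.2563 0.0475]
 [0.7765 0.2039 0.0479]
 [0.7724 0.205  0.0307]
 [0.6886 0.5547 0.067 ]
 [0.6847 0.5636 0.0712]
 [0.6819 0.5853 0.0704]
 [0.6799 0.571  0.0699]
 [0.6785 0.5478 0.0682]
 [0.6766 0.5263 0.0677]
 [0.6744 0.5013 0.0688]
 [0.6782 0.4943 0.0468]
 [0.6829 0.3454 0.033 ]
 [0.6635 0.5555 0.0681]
 [0.6613 0.5382 0.0686]
 [0.6716 0.3606 0.0358]
 [0.6684 0.3401 0.0304]]
```

```bash
python3 -m inch '[{"grip":0.5,"linear":[0.5,0.4,-0.3],"twist":0},{"grip":0.5,"linear":[0.85,0.75,-0.3],"twist":0},{"grip":0.5,"linear":[0.85,0.75,-0.3],"twist":0},{"grip":0.5,"linear":[0.85,0.75,-0.3],"twist":0},{"grip":0.5,"linear":[0.85,0.75,-0.3],"twist":0},{"grip":0.5,"linear":[0.85,0.75,-0.3],"twist":0},{"grip":0.5,"linear":[0.85,0.75,-0.3],"twist":0},{"grip":0.5,"linear":[0.85,0.75,-0.3],"twist":0},{"grip":0.5,"linear":[0.85,0.75,-0.3],"twist":0},{"grip":0.5,"linear":[0.85,0.75,-0.3],"twist":0}]' 30 >/dev/null; python3 -m inch '[{"grip":0.5,"linear":[0.85,0.75,-0.3],"twist":0},{"grip":0.5,"linear":[0.85,0.75,-0.3],"twist":0},{"grip":0.5,"linear":[0.4,0.6,0],"twist":0},{"grip":0.5,"linear":[0,0.6,0],"twist":0},{"grip":0.5,"linear":[0,0.6,0],"twist":0},{"grip":0.5,"linear":[0,0.6,0],"twist":0},{"grip":0.5,"linear":[0,0,0],"twist":0}]' ; python3 go.py 0.9 0.16 0.25
```

```text
clock: 11.7
ee_pos: [0.8718, 0.1426, 0.2705]
eef_rot: [[-0.219, 0.975, -0.023], [0.976, 0.22, 0.009], [0.014, -0.02, -1.0]]
wrist_force: [0.4, 0.8, -4.0]
grip_width: 0.0597
grasp_force: 30.0
units [0.2615 0.7942 0.5009] yaw y 12.694223191157208 z [-0.0229  0.0093 -0.9997]
```

```bash
python3 -m inch '[{"grip":0.5,"linear":[0,0.6,0],"twist":0},{"grip":0.5,"linear":[0,0.6,0],"twist":0},{"grip":0.5,"linear":[0,0.6,0],"twist":0},{"grip":0.5,"linear":[0,0.6,0],"twist":0},{"grip":0.5,"linear":[0,0.6,0],"twist":0},{"grip":0.5,"linear":[0,0.6,0],"twist":0},{"grip":0.5,"linear":[0,0.6,0],"twist":0},{"grip":0.5,"linear":[0,0,0],"twist":0}]' ; python3 go.py 0.9 0.16 0.25;python3 -c "
from workcell import robot;print(robot.state()['joints'])"
```

```text
clock: 12.5
ee_pos: [0.9202, 0.1601, 0.249]
eef_rot: [[-0.219, 0.97, 0.1], [0.976, 0.217, 0.028], [0.006, 0.104, -0.995]]
wrist_force: [0.0, 0.5, -1.9]
grip_width: 0.0599
grasp_force: 30.0
units [ 0.1088 -0.4871 -0.0748] yaw y 12.628383722845989 z [ 0.1005  0.0284 -0.9945]
[  4.1443309   59.23815204  13.01773804   1.23133564 101.87071036
  -8.18604085]
```

```bash
python3 -m inch '[{"grip":0.5,"linear":[-0.05,0.7,0],"twist":0},{"grip":0.5,"linear":[-0.05,0.7,0],"twist":0},{"grip":0.5,"linear":[-0.05,0.7,0],"twist":0},{"grip":0.5,"linear":[-0.05,0.7,0],"twist":0},{"grip":0.5,"linear":[-0.05,0.7,0],"twist":0},{"grip":0.5,"linear":[-0.05,0.7,0],"twist":0},{"grip":0.5,"linear":[-0.05,0.7,0],"twist":0},{"grip":0.5,"linear":[0,0,0],"twist":0}]' ; python3 go.py 0.9 0.16 0.25;python3 -c "
from workcell import robot;print(robot.state()['joints'])"
```

```text
clock: 13.3
ee_pos: [0.9709, 0.1645, 0.2369]
eef_rot: [[-0.218, 0.948, 0.233], [0.976, 0.212, 0.05], [-0.002, 0.238, -0.971]]
wrist_force: [0.0, 0.1, -1.3]
grip_width: 0.0598
grasp_force: 30.0
units [ 0.2758 -1.6249 -0.7348] yaw y 12.588498036581994 z [ 0.2328  0.0504 -0.9712]
[ 3.92984078 60.52870666 12.96667122  1.96770504 92.86340272 -8.31434924]
```

```bash
python3 -m inch '[{"grip":0.5,"linear":[-0.05,0.7,0],"twist":0},{"grip":0.5,"linear":[-0.05,0.7,0],"twist":0},{"grip":0.5,"linear":[-0.05,0.7,0],"twist":0},{"grip":0.5,"linear":[-0.05,0.7,0],"twist":0},{"grip":0.5,"linear":[-0.05,0.7,0],"twist":0},{"grip":0.5,"linear":[-0.05,0.7,0],"twist":0},{"grip":0.5,"linear":[-0.05,0.7,0],"twist":0},{"grip":0.5,"linear":[-0.05,0.7,0],"twist":0},{"grip":0.5,"linear":[-0.05,0.7,0],"twist":0},{"grip":0.5,"linear":[0,0,0],"twist":0}]' ; python3 go.py 0.9 0.16 0.25;python3 -c "
from workcell import robot;print(robot.state()['joints'])"
```

```text
clock: 14.3
ee_pos: [1.0247, 0.1693, 0.2609]
eef_rot: [[-0.215, 0.892, 0.398], [0.977, 0.201, 0.077], [-0.011, 0.405, -0.914]]
wrist_force: [-0.2, 0.3, -0.9]
grip_width: 0.0597
grasp_force: 30.0
units [ 0.4456 -2.9367 -1.0097] yaw y 12.672815925027908 z [ 0.398   0.077  -0.9142]
[ 3.67756515 60.23278955 12.92213808  2.96545053 83.11169978 -8.58498398]
```

```bash
python3 -m inch '[{"grip":0.5,"linear":[-0.1,0.65,0],"twist":0},{"grip":0.5,"linear":[-0.1,0.65,0],"twist":0},{"grip":0.5,"linear":[0,0,0],"twist":0},{"grip":0.5,"linear":[0,-0.5,0],"twist":0},{"grip":0.5,"linear":[0,-0.9,-0.1],"twist":0},{"grip":0.5,"linear":[0,-0.9,-0.1],"twist":0},{"grip":0.5,"linear":[0,-0.9,-0.1],"twist":0},{"grip":0.5,"linear":[0,0,0],"twist":0}]' ; python3 go.py 0.514 0.162 0.25
```

```text
clock: 15.1
ee_pos: [0.9077, 0.1389, 0.2137]
eef_rot: [[-0.214, 0.887, 0.41], [0.977, 0.198, 0.081], [-0.01, 0.418, -0.909]]
wrist_force: [-0.7, 0.8, -3.3]
grip_width: 0.0597
grasp_force: 30.0
units [ 2.6603 -8.2342 -4.8111] yaw y 12.60765621611701 z [ 0.4099  0.0809 -0.9086]
```

```bash
python3 -m inch '[{"grip":0.5,"linear":[0,0.9,0.1],"twist":0},{"grip":0.5,"linear":[0,0.9,0.1],"twist":0},{"grip":0.5,"linear":[0,0.9,0.1],"twist":0},{"grip":0.5,"linear":[-0.1,0.65,0],"twist":0},{"grip":0.5,"linear":[-0.1,0.65,0],"twist":0},{"grip":0.5,"linear":[0,0,0],"twist":0},{"grip":0.5,"linear":[0,0,0],"twist":0}]' ; python3 go.py 0.514 0.162 0.25
```

```text
clock: 15.8
ee_pos: [1.0412, 0.1608, 0.2793]
eef_rot: [[-0.213, 0.866, 0.452], [0.977, 0.196, 0.085], [-0.015, 0.46, -0.888]]
wrist_force: [0.2, 0.6, -1.7]
grip_width: 0.0596
grasp_force: 30.0
units [  2.8448 -11.7483  -5.3059] yaw y 12.725800864970612 z [ 0.4521  0.0851 -0.8879]
```

```bash
python3 -m inch '[{"grip":0.5,"linear":[0.1,-0.4,-0.2],"twist":0},{"grip":0.5,"linear":[0.2,-0.85,-0.45],"twist":0},{"grip":0.5,"linear":[0.2,-0.85,-0.45],"twist":0},{"grip":0.5,"linear":[0.2,-0.85,-0.45],"twist":0},{"grip":0.5,"linear":[0.2,-0.85,-0.45],"twist":0},{"grip":0.5,"linear":[0.2,-0.85,-0.45],"twist":0},{"grip":0.5,"linear":[0.2,-0.85,-0.45],"twist":0},{"grip":0.5,"linear":[0.2,-0.85,-0.45],"twist":0},{"grip":0.5,"linear":[0.2,-0.85,-0.45],"twist":0},{"grip":0.5,"linear":[0,0,0],"twist":0}]' ; python3 go.py 0.446 0.149 0.26
```

```text
clock: 16.8
ee_pos: [0.7085, 0.1591, 0.2855]
eef_rot: [[-0.214, 0.865, 0.454], [0.977, 0.197, 0.086], [-0.015, 0.462, -0.887]]
wrist_force: [0.1, -0.5, -1.5]
grip_width: 0.0593
grasp_force: 30.0
units [ 1.1708 -6.0174 -2.4373] yaw y 12.828280519690141 z [ 0.4542  0.0863 -0.8867]
```

```bash
python3 -m inch '[{"grip":0.5,"linear":[0.2,-0.9,-0.35],"twist":0},{"grip":0.5,"linear":[0.2,-0.9,-0.35],"twist":0},{"grip":0.5,"linear":[0.2,-0.9,-0.35],"twist":0},{"grip":0.5,"linear":[0.2,-0.9,-0.35],"twist":0},{"grip":0.5,"linear":[0.2,-0.9,-0.35],"twist":0},{"grip":0.5,"linear":[0.2,-0.9,-0.35],"twist":0},{"grip":0.5,"linear":[0,0,0],"twist":0}]' ; python3 -m inch '[{"grip":0.5,"linear":[0,0,0],"twist":-1},{"grip":0.5,"linear":[0,0,0],"twist":-1},{"grip":0.5,"linear":[0,0,0],"twist":-1},{"grip":0.5,"linear":[0,0,0],"twist":-1},{"grip":0.5,"linear":[0,0,0],"twist":-1},{"grip":0.5,"linear":[0,0,0],"twist":-1},{"grip":0.5,"linear":[0,0,0],"twist":-1},{"grip":0.5,"linear":[0,0,0],"twist":-1},{"grip":0.5,"linear":[0,0,0],"twist":-0.5},{"grip":0.5,"linear":[0,0,0],"twist":0}]'
cat > dk.py <<'E'
# deck-frame TCP; shift to deck target (mm) in tool units
import sys;from h import *
a,t=np.radians(10.2),np.radians(26)
D=np.array([[np.cos(a)*np.cos(t),np.sin(a)*np.cos(t),np.sin(t)],[-np.sin(a),np.cos(a),0],[-np.sin(t)*np.cos(a),-np.sin(t)*np.sin(a),np.cos(t)]]).T
O=np.array([.428,.1458,.036])
if __name__=="__main__":
    s=robot.state();R=np.array(s["eef_rot"]);P=D.T@(s["ee_pos"]-O)*1000;g=np.array([float(x) for x in sys.argv[1:4]])
    print("TCP deck mm",P,"z in deck",D.T@R[:,2],"y ang",np.degrees(np.arctan2(D[:,1]@R[:,1],D[:,0]@R[:,1])))
    print("units",R.T@D@(g-P)/40,"t",s["clock"],"F deck",D.T@s["wrist_force"],"grip",s["grip_width"],s["grasp_force"])
E
python3 dk.py 98 0 60
python3 - <<'E'
from h import *
for n in("scene","top"):
    p,d=robot.read_camera(n);np.savez(n+"1.npz",p=p,d=d)
    c=p[100:320,220:500] if n=="scene" else p[120:340,110:390]
    cv2.imwrite(f"pics/{n}1.png",cv2.resize(c,None,fx=2.5,fy=2.5))
E
```

```text
clock: 17.5
ee_pos: [0.4742, 0.1562, 0.2593]
eef_rot: [[-0.214, 0.864, 0.455], [0.977, 0.197, 0.087], [-0.015, 0.463, -0.886]]
wrist_force: [0.8, 0.1, -0.7]
grip_width: 0.0597
grasp_force: 30.0
clock: 18.5
ee_pos: [0.4793, 0.1559, 0.2609]
eef_rot: [[-0.74, 0.493, 0.458], [0.589, 0.804, 0.086], [-0.325, 0.333, -0.885]]
wrist_force: [-0.2, 0.5, -1.1]
grip_width: 0.0595
grasp_force: 30.0
TCP deck mm [145.5395   0.8659 179.2492] z in deck [ 0.0304  0.0035 -0.9995] y ang 44.74658373942814
units [ 0.8772 -0.931   2.9436] t 18.5 F deck [-0.5553  0.5505 -0.8988] grip 0.05953990107495383 29.991740584373474
```

View pics/scene1.png

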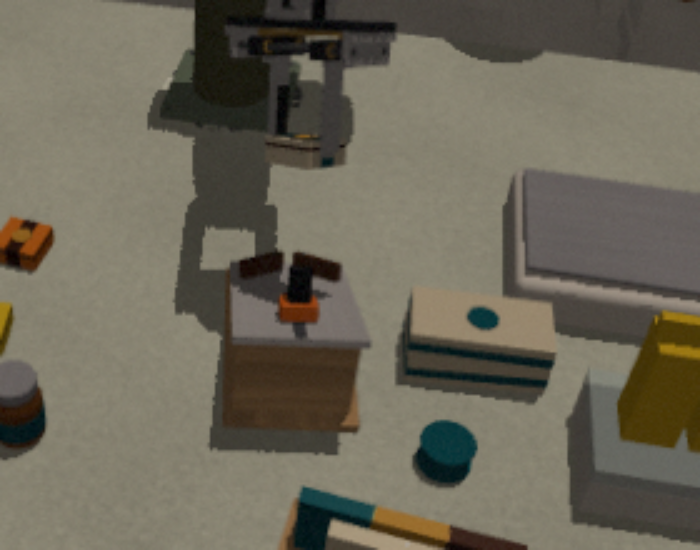

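The scene crop shows the tin held under the gripper at crop (305,150), over the slope and tilted. Nothing else has been disturbed. I go to the hover.

```bash
python3 -m inch '[{"grip":0.5,"linear":[0.4,-0.4,0.2],"twist":0},{"grip":0.5,"linear":[0.3,-0.4,0.6],"twist":0},{"grip":0.5,"linear":[0,0,0.9],"twist":0},{"grip":0.5,"linear":[0,0,0.9],"twist":0},{"grip":0.5,"linear":[0,0,0.6],"twist":0},{"grip":0.5,"linear":[0,0,0],"twist":0},{"grip":0.5,"linear":[0,0,0],"twist":0}]' ;python3 dk.py 103 -2 24; python3 - <<'E'
from h import *
p,d=robot.read_camera("scene");cv2.imwrite("pics/scene2.png",cv2.resize(p[170:290,280:400],None,fx=5,fy=5,interpolation=2))
E
```

```text
clock: 19.3
ee_pos: [0.4965, 0.1572, 0.1223]
eef_rot: [[-0.743, 0.496, 0.449], [0.588, 0.804, 0.085], [-0.319, 0.327, -0.89]]
wrist_force: [1.0, 0.4, -1.7]
grip_width: 0.0597
grasp_force: 30.0
TCP deck mm [100.2129  -0.9314  47.1297] z in deck [ 0.0206  0.0041 -0.9998] y ang 44.72381954409698
units [-0.0613  0.0206  0.5794] t 19.3 F deck [ 0.1641  0.1996 -1.9887] grip 0.05972580021013774 29.992135763168335
```

View pics/scene2.png

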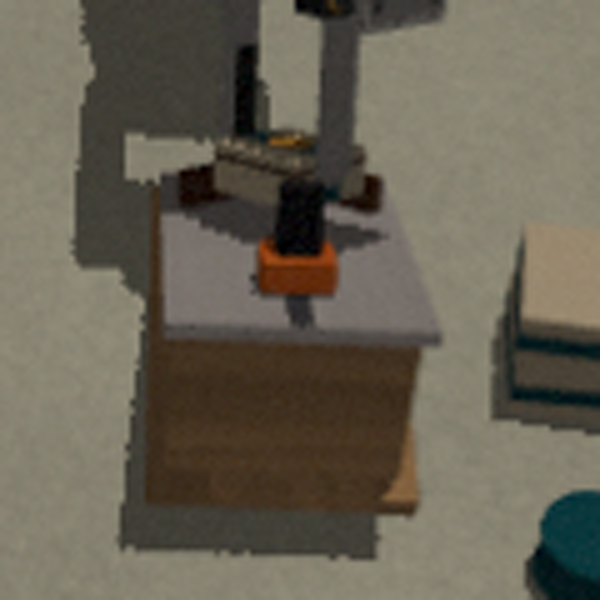

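The tin hovers over the plate just uphill of the fences, at crop (290,165). I lower it in small steps.

```bash
python3 -m inch '[{"grip":0.5,"linear":[-0.05,0,0.2],"twist":0},{"grip":0.5,"linear":[0,0,0.15],"twist":0},{"grip":0.5,"linear":[0,0,0.05],"twist":0},{"grip":0.5,"linear":[0,0,0],"twist":0}]' 15 >/dev/null;python3 dk.py 103 -2 24;  python3 -m inch '[{"grip":0.5,"linear":[0,0,0.05],"twist":0},{"grip":0.5,"linear":[0,0,0],"twist":0}]'>/dev/null; python3 dk.py 103 -2 24
```

```text
TCP deck mm [100.3246  -2.1995  30.6524] z in deck [ 0.0191  0.0042 -0.9998] y ang 44.74648310327231
units [-0.0418  0.0483  0.1676] t 19.75 F deck [-0.2672  0.2831 -1.2536] grip 0.060274699601987725 14.992592185735703
TCP deck mm [100.4599  -2.1641  28.6934] z in deck [ 0.0193  0.0042 -0.9998] y ang 44.75079445450329
units [-0.0405  0.046   0.1186] t 19.95 F deck [-0.8367 -0.6707 -1.1163] grip 0.06003266726328746 14.99233290553093
```

```bash
for i in 1 2; do python3 -m inch '[{"grip":0.5,"linear":[0,0,0.05],"twist":0},{"grip":0.5,"linear":[0,0,0],"twist":0}]' >/dev/null; python3 dk.py 103 -2 24|cut -c1-190; done
```

```text
TCP deck mm [100.4448  -2.1462  26.6409] z in deck [ 0.0192  0.0042 -0.9998] y ang 44.75176413953182
units [-0.0417  0.0468  0.0673] t 20.15 F deck [-1.088   0.2754 -0.6332] grip 0.059568992078878946 14.992433041334152
TCP deck mm [100.4819  -2.1504  24.5811] z in deck [ 0.0191  0.0042 -0.9998] y ang 44.75012361951057
units [-0.0415  0.0471  0.0157] t 20.35 F deck [-1.2403  0.0383 -0.6128] grip 0.05995881799948273 14.992386549711227
```

```bash
for i in 1 2; do python3 -m inch '[{"grip":0.5,"linear":[0,0,0.025],"twist":0},{"grip":0.5,"linear":[0,0,0],"twist":0}]' >/dev/null; python3 dk.py 103 -2 24|cut -c1-190; done
```

```text
TCP deck mm [100.553   -2.1421  23.6597] z in deck [ 0.0192  0.0042 -0.9998] y ang 44.748994593446575
units [-0.0406  0.0461 -0.0073] t 20.55 F deck [-1.0425  0.1497 -1.2932] grip 0.059767584155307175 14.992450922727585
TCP deck mm [100.6049  -2.1779  22.6955] z in deck [ 0.0193  0.0041 -0.9998] y ang 44.748927813177076
units [-0.0393  0.0462 -0.0314] t 20.75 F deck [-0.2399  1.1757 -2.1093] grip 0.06006949821952663 14.99247282743454
```

```bash
for i in 1 2 ; do python3 -m inch '[{"grip":0.5,"linear":[0,0,0.025],"twist":0},{"grip":0.5,"linear":[0,0,0],"twist":0}]' >/dev/null; python3 dk.py 103 -2 24|cut -c1-190; done
```

```text
TCP deck mm [100.9509  -2.1897  21.8464] z in deck [ 0.0198  0.0041 -0.9998] y ang 44.75490932755872
units [-0.0333  0.0406 -0.0528] t 20.95 F deck [-0.6215 -0.7254  0.8601] grip 0.05999456079492032 14.998968243598938
TCP deck mm [101.2958  -2.1722  21.1011] z in deck [ 0.0203  0.0041 -0.9998] y ang 44.7640446451111
units [-0.0278  0.0345 -0.0716] t 21.15 F deck [-0.6169 -1.1713  4.2997] grip 0.05981860035064421 15.010516941547394
```

Contact at about 4 N. I open and lift clear quickly.

```bash
python3 -m inch '[{"grip":1,"linear":[0,0,0],"twist":0},{"grip":1,"linear":[0,-0.3,-0.8],"twist":0},{"grip":1,"linear":[0,-0.2,-1],"twist":0},{"grip":1,"linear":[0,0,-1],"twist":0},{"grip":1,"linear":[0,0,-1],"twist":0},{"grip":1,"linear":[0,0,0],"twist":0}]'; python3 dk.py 103 -2 24; python3 - <<'E'
from h import *
from dk import D,O
for n in("scene","top"):
    p,d=robot.read_camera(n);np.savez(n+"3.npz",p=p,d=d)
    c=p[170:290,280:400] if n=="scene" else p[160:300,140:280]
    cv2.imwrite(f"pics/{n}3.png",cv2.resize(c,None,fx=4,fy=4,interpolation=2))
E
```

```text
clock: 21.75
ee_pos: [0.4333, 0.1293, 0.2347]
eef_rot: [[-0.739, 0.492, 0.46], [0.588, 0.804, 0.086], [-0.328, 0.334, -0.884]]
wrist_force: [0.6, -0.1, 0.3]
grip_width: 0.094
grasp_force: 0.0
TCP deck mm [ 89.1125 -17.2003 177.5707] z in deck [ 0.0332  0.0028 -0.9994] y ang 44.78733969590983
units [0.1076 0.416  3.8497] t 21.75 F deck [ 0.6373 -0.2387 -0.0304] grip 0.09401134209005846 0.0
```

View pics/top3.png

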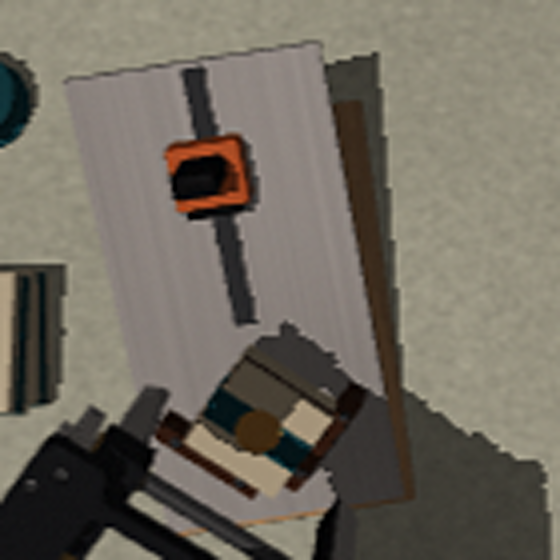

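View pics/scene3.png

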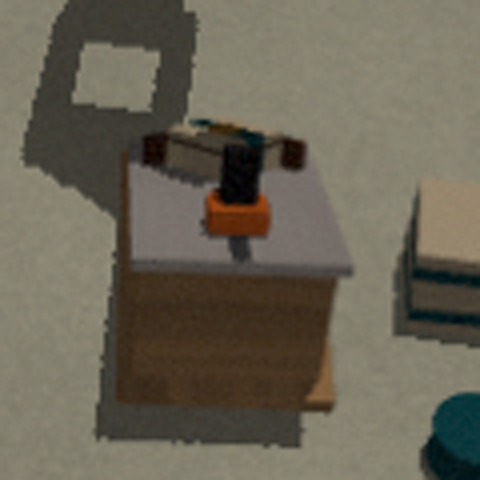

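The tin has slid home: its seal is at crop (258,430) in the top view, and it is flush with both fences. The jaw and everything else are unmoved. Next I shut the fingers, turn them across the slope and go behind the tab.

```bash
python3 -m inch '[{"grip":0,"linear":[0,0,0],"twist":-1},{"grip":0,"linear":[0,0,0],"twist":-1},{"grip":0,"linear":[0,0,0],"twist":-1},{"grip":0,"linear":[0,0,0],"twist":-1},{"grip":0,"linear":[0,0,0],"twist":-1},{"grip":0,"linear":[0,0,0],"twist":-1},{"grip":0,"linear":[0,0,0],"twist":-1},{"grip":0,"linear":[0,0,0],"twist":-1},{"grip":0,"linear":[0,0,0],"twist":-1},{"grip":0,"linear":[0,0,0],"twist":0}]' 20; python3 dk.py 238 0 130
```

```text
clock: 22.85
ee_pos: [0.4296, 0.1291, 0.2247]
eef_rot: [[-0.879, -0.175, 0.443], [-0.153, 0.985, 0.085], [-0.451, 0.006, -0.892]]
wrist_force: [0.3, -1.0, 0.3]
grip_width: 0.0175
grasp_force: 0.0
TCP deck mm [ 81.4957 -16.709  170.1901] z in deck [ 0.0144  0.0048 -0.9999] y ang 89.72113553505385
units [-3.8956  0.4319  1.0631] t 22.85 F deck [ 0.244  -1.071   0.2008] grip 0.017452996668474642 0.0
```

```bash
python3 -m inch '[{"grip":0,"linear":[-0.5,0.1,0],"twist":0},{"grip":0,"linear":[-0.85,0.1,0],"twist":0},{"grip":0,"linear":[-0.85,0.1,0.2],"twist":0},{"grip":0,"linear":[-0.85,0.1,0.4],"twist":0},{"grip":0,"linear":[-0.85,0,0.4],"twist":0},{"grip":0,"linear":[0,0,0],"twist":0},{"grip":0,"linear":[0,0,0],"twist":0}]' ; python3 dk.py 228 0 42
```

```text
clock: 23.55
ee_pos: [0.5818, 0.1721, 0.2602]
eef_rot: [[-0.879, -0.174, 0.443], [-0.152, 0.985, 0.084], [-0.451, 0.007, -0.892]]
wrist_force: [-0.5, 0.8, -0.7]
grip_width: 0.0007
grasp_force: 0.0
TCP deck mm [238.5282  -1.3472 133.0729] z in deck [ 0.0143  0.0045 -0.9999] y ang 89.66767376110997
units [0.2958 0.0218 2.273 ] t 23.55 F deck [-0.6304  0.8794 -0.4902] grip 0.0007020373388204031 0.0
```

```bash
python3 -m inch '[{"grip":0,"linear":[0,0,0.7],"twist":0},{"grip":0,"linear":[0,0,0.8],"twist":0},{"grip":0,"linear":[0.1,0,0.7],"twist":0},{"grip":0,"linear":[0.1,0,0],"twist":0},{"grip":0,"linear":[0,0,0],"twist":0}]' ; python3 dk.py 211 0 42
```

```text
clock: 24.05
ee_pos: [0.6126, 0.1782, 0.1798]
eef_rot: [[-0.878, -0.175, 0.445], [-0.153, 0.985, 0.084], [-0.453, 0.006, -0.892]]
wrist_force: [-0.3, -0.2, 0.4]
grip_width: 0.0003
grasp_force: 0.0
TCP deck mm [231.4742  -0.8442  47.0753] z in deck [ 0.0161  0.0044 -0.9999] y ang 89.72021674000035
units [0.5139 0.018  0.1187] t 24.05 F deck [-0.1291 -0.1776  0.4706] grip 0.00032392565005864637 0.0
```

```bash
python3 -m inch '[{"grip":0,"linear":[0.4,0,0.1],"twist":0},{"grip":0,"linear":[0.2,0,0],"twist":0},{"grip":0,"linear":[0.15,0,0],"twist":0},{"grip":0,"linear":[0.15,0,0],"twist":0},{"grip":0,"linear":[0.15,0,0],"twist":0},{"grip":0,"linear":[0.15,0,0],"twist":0}]' >/dev/null; python3 dk.py 140 0 44;python3 -m inch '[{"grip":0,"linear":[0.15,0,0],"twist":0},{"grip":0,"linear":[0.15,0,0],"twist":0}]' >/dev/null; python3 dk.py 140 0 44
```

```text
TCP deck mm [191.9927  -0.9217  45.2598] z in deck [ 0.0318  0.0038 -0.9995] y ang 89.72258424965827
units [ 1.3003  0.0166 -0.0098] t 24.65 F deck [ 6.7535  0.4284 -3.0571] grip 0.0007317893689957789 3.219650164246559
TCP deck mm [180.5128  -0.9247  45.2467] z in deck [ 0.0326  0.0037 -0.9995] y ang 89.72597442588336
units [ 1.0134  0.0182 -0.0018] t 24.85 F deck [ 7.0139  0.1064 -0.7998] grip 0.00011867615680076228 3.2428639009594917
```

```bash
python3 -m inch '[{"grip":0,"linear":[0.15,0,0],"twist":0},{"grip":0,"linear":[0.15,0,0],"twist":0},{"grip":0,"linear":[0.15,0,0],"twist":0},{"grip":0,"linear":[0.15,0,0],"twist":0}]' >/dev/null; python3 dk.py 130 0 44;python3 -m inch '[{"grip":0,"linear":[0.15,0,0],"twist":0},{"grip":0,"linear":[0.1,0,0],"twist":0}]' >/dev/null; python3 dk.py 130 0 44;python3 -m inch '[{"grip":0,"linear":[0.05,0,0],"twist":0},{"grip":0,"linear":[0.05,0,0],"twist":0},{"grip":0,"linear":[0.05,0,0],"twist":0}]' >/dev/null; python3 dk.py 130 0 44
```

```text
TCP deck mm [157.5358  -0.9042  45.2049] z in deck [ 0.0343  0.0035 -0.9994] y ang 89.72983373721145
units [0.6891 0.0192 0.0066] t 25.25 F deck [ 6.7056 -0.0586  1.436 ] grip 0.0004704967864186265 3.2988402619957924
TCP deck mm [147.2731  -0.8921  45.0195] z in deck [ 0.0337  0.0034 -0.9994] y ang 89.74401084680235
units [0.4325 0.0203 0.011 ] t 25.45 F deck [ 5.9916 -0.0208  4.5726] grip 0.00019339545445825544 3.2997722178697586
TCP deck mm [141.7735  -0.8799  44.9591] z in deck [ 0.0342  0.0034 -0.9994] y ang 89.74373142492816
units [0.2951 0.0206 0.014 ] t 25.75 F deck [ 6.5838 -1.0812  5.197 ] grip 0.0008378887976041277 3.2763784378767014
```

```bash
python3 -m inch '[{"grip":0,"linear":[0.05,0,-0.02],"twist":0},{"grip":0,"linear":[0.05,0,-0.01],"twist":0},{"grip":0,"linear":[0.05,0,-0.01],"twist":0}]' >/dev/null; python3 dk.py 130 0 44;python3 -m inch '[{"grip":0,"linear":[0.05,0,0],"twist":0},{"grip":0,"linear":[0.05,0,0],"twist":0}]' >/dev/null; python3 dk.py 125 0 44;for i in 1 2 ; do python3 -m inch '[{"grip":0,"linear":[0.025,0,0],"twist":0}]' >/dev/null; python3 dk.py 130 0 44|grep -o "t .*"; done
```

```text
TCP deck mm [133.4476  -0.8616  45.1607] z in deck [ 0.0303  0.0034 -0.9995] y ang 89.73386316321246
units [0.0871 0.021  0.0265] t 26.05 F deck [ 6.4642 -0.9969 -5.3304] grip 0.0002966535154208717 3.124820329248905
TCP deck mm [129.6101  -0.8673  45.1339] z in deck [ 0.0305  0.0034 -0.9995] y ang 89.73233151007098
units [0.1162 0.021  0.0249] t 26.25 F deck [ 6.6997 -0.8857 -2.3782] grip 0.0007475047627027673 3.1566445156931877
t 26.35 F deck [ 7.4926  0.0237 -5.5355] grip 0.000787205203405179 3.7734921276569366
t 26.45 F deck [ 9.3531 -0.4773 -7.5947] grip 0.0006707284571536467 4.583260416984558
```

```bash
python3 -m inch '[{"grip":0,"linear":[0.025,0,0.02],"twist":0}]' >/dev/null; python3 dk.py 130 0 44|grep -o "t .*";for i in 1 2 ; do python3 -m inch '[{"grip":0,"linear":[0.02,0,0],"twist":0}]' >/dev/null; python3 dk.py 130 0 44; done
```

```text
t 26.55 F deck [ 7.8872 -0.0138  6.4746] grip 0.0002792337770667365 3.810020796954632
TCP deck mm [128.7751  -0.8806  45.1498] z in deck [ 0.0359  0.0033 -0.9994] y ang 89.72369838548892
units [-0.0295  0.0221  0.0299] t 26.65 F deck [ 9.3054  0.7239 -2.132 ] grip 0.00034442564568033324 4.877393022179604
TCP deck mm [128.7178  -0.8906  45.1882] z in deck [ 0.0374  0.0033 -0.9993] y ang 89.71220315869701
units [-0.0308  0.0223  0.031 ] t 26.75 F deck [10.2726  0.1677 -5.0225] grip 0.0004483606391513705 5.5247316509485245
```

```bash
for i in 1 2 3 4; do python3 -m inch '[{"grip":0,"linear":[0.03,0,0.005],"twist":0}]' >/dev/null; python3 dk.py 130 0 44|grep -o "t .*"; done
```

```text
t 26.85 F deck [13.2338  0.7531 -4.5381] grip 0.000513533536641058 6.27071276307106
t 26.95 F deck [14.0075  1.0716 -5.4755] grip 0.0003659402747800256 6.9701021164655685
t 27.05 F deck [15.7661  1.8365 -6.3793] grip 0.0003271104008572818 7.665916755795479
t 27.15 F deck [16.752   1.4028 -7.2315] grip 0.00042310096501131303 8.361896574497223
```

```bash
for i in 1 2 3 4; do python3 -m inch '[{"grip":0,"linear":[0,0,0],"twist":0},{"grip":0,"linear":[0,0,0],"twist":0},{"grip":0,"linear":[0,0,0],"twist":0},{"grip":0,"linear":[0,0,0],"twist":0}]' >/dev/null; python3 dk.py 130 0 44|grep -o "t .*"; done
```

```text
t 27.55 F deck [15.5497  1.987  -7.9614] grip 0.0006791592987848106 7.840815782546997
t 27.95 F deck [15.9644  2.0448 -6.2093] grip 0.0002950207926122008 7.83877819776535
t 28.35 F deck [16.4251  0.5317 -6.0413] grip 5.75785171679644e-05 7.838461026549339
t 28.75 F deck [16.6248  2.3789 -6.8233] grip 0.0006964294434996016 7.8386107832193375
```

```bash
for i in 1 2; do python3 -m inch '[{"grip":0,"linear":[0.008,0,0],"twist":0},{"grip":0,"linear":[0,0,0],"twist":0},{"grip":0,"linear":[0,0,0],"twist":0},{"grip":0,"linear":[0,0,0],"twist":0},{"grip":0,"linear":[0,0,0],"twist":0},{"grip":0,"linear":[0,0,0],"twist":0},{"grip":0,"linear":[0,0,0],"twist":0}]' >/dev/null; python3 dk.py 130 0 44|grep -o "t .*"; done
python3 -m inch '[{"grip":0,"linear":[-0.1,0,0.01],"twist":0},{"grip":0,"linear":[-0.1,0,0],"twist":0},{"grip":0,"linear":[-0.1,0,0],"twist":0},{"grip":0,"linear":[-0.2,0,0],"twist":0},{"grip":0,"linear":[-0.3,0,0],"twist":0},{"grip":0,"linear":[-0.2,0,-0.5],"twist":0},{"grip":0,"linear":[0,0,-1],"twist":0},{"grip":0,"linear":[0,0,-1],"twist":0},{"grip":0,"linear":[0,0,-1],"twist":0},{"grip":0,"linear":[0,0,0],"twist":0}]'>/dev/null; python3 dk.py 130 0 44
python3 - <<'E'
from h import *
p,d=robot.read_camera("top");cv2.imwrite("pics/top4.png",cv2.resize(p[160:300,140:280],None,fx=4,fy=4,interpolation=2))
p,d=robot.read_camera("scene");cv2.imwrite("pics/scene4.png",cv2.resize(p[130:330,100:480],None,fx=2,fy=2,interpolation=2))
E
```

```text
t 29.45 F deck [16.1622  2.3613 -8.3989] grip 0.00016312972045842705 8.105788975954056
t 30.15 F deck [15.8155  1.7034 -8.7276] grip 0.0004192532359577803 8.363873362541199
TCP deck mm [156.3132  -1.1569 186.5419] z in deck [ 0.0302  0.0038 -0.9995] y ang 89.77722634563479
units [0.7653 0.0125 3.5421] t 31.15 F deck [0.8526 0.267  0.3441] grip 0.0005403367930754552 0.0
```

View pics/top4.png

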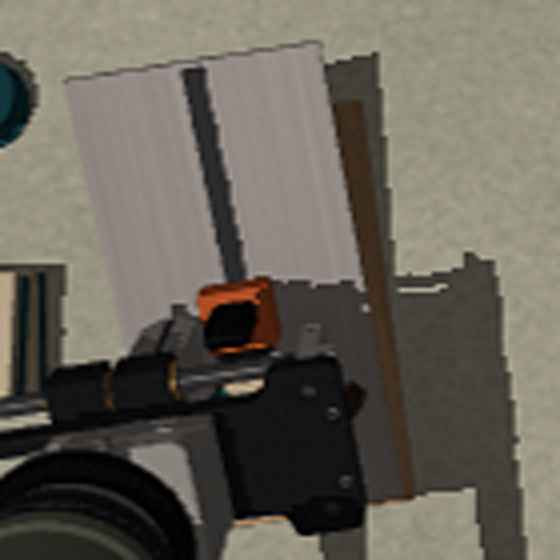

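View pics/scene4.png

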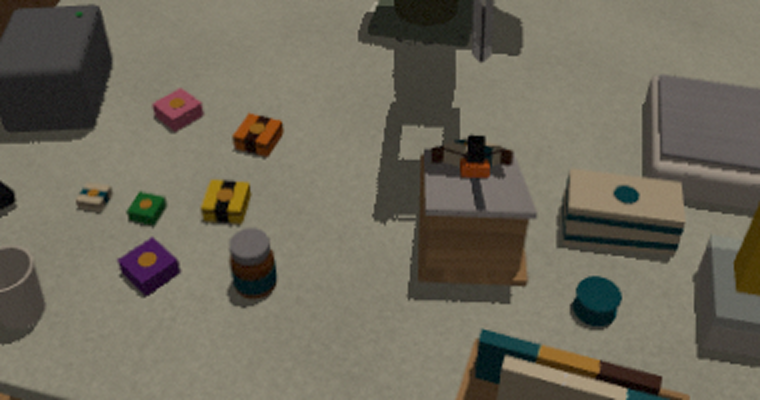

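The jaw rests against the seated tin at scene crop (475,165), with the tin still between both fences. The other goods are where they were, and the arm touches nothing. Handing in.

```bash
python3 -c "
from workcell import robot;print(robot.finish_job())"
```

```text
the job is handed in; nothing more can be done
None
```

The teal-banded tin slid home into the corner and the jaw pressed it there at about 9–10 N beyond its drag for roughly 3 s. The jaw was left touching the tin, with no other goods moved, and the job was handed in at about 31 s. One possible blemish is that, while tilting the arm at its outer reach limit, joint 3 once read 12.88° against its 12.9° limit.

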